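Lock the spindle of the indexing fixture

TASK

Lock the spindle of the small fixture on the worktop: push a pin of the slotted steel disc round with the fingertips until the slot lines up with the brass bar, then push the bar by its orange tab through the disc until its nose is fully home against the end of the blue keeper. Keep the bar lying in its guide, never lifted out, and leave the tape, circuit board, rubber stopper and bottle around it where they are.

Things in the scene. Friction and masses are not known exactly. Their poses are not given: they have to be found in the camera images.
- lock_base: Fixed aluminium plate 256 x 96 x 8 mm of the fixture, flat on the worktop. Origin: underside of the plate on the disc's axis; z up, x level along the line of the bar towards the keeper: the bar is pushed to +x. Plate: x -190 to +66 mm, y -48 to +48. Blue guide, x -180 to -40 mm: two walls 9 mm thick, 13 mm apart, tops 24 mm above the worktop.
- keeper (a point): Centre of the inner face of the end wall of the blue keeper, 22 mm above the worktop, at x = +54 mm of lock_base: here the nose of the bar stops when home. The keeper is a pocket 16 mm wide, open above, 40 mm wide outside, top at 34 mm, from x = +38 to +62 mm.
- disc_top (a point): Centre of the top face of the slotted steel disc (68 mm across, top 30 mm above the worktop, turning without stops on an upright axis through lock_base's origin). Its x axis lies along the slot, which runs right across the disc through its centre, open at the top, 15 mm wide, 23 mm at the flared mouths; both ends are alike.
- disc (a joint): Disc angle in rad, growing counter-clockwise seen from above. The slot is in line with the bar at 0 and at pi (either will do); at 0 the red pin is at y = +23 mm of lock_base. Starts 0.6 to 2.54. It takes about 2 N at a pin to turn and stays where it is left; with the slot across it blocks the bar. The tapered nose takes up a small misalignment (under 0.1 rad).
- red_pin (a point): Centre of the top of the upright red pin on the disc: 10 mm diameter, 29 mm high, from 30 to 59.5 mm above the worktop, 23 mm from the axis, at +90 degrees from the slot.
- black_pin (a point): Centre of the top of the upright black pin on the disc, the same size, opposite the red one.
- bar: Loose brass locking bar, 10 mm wide, 12 mm high, 125 mm long, 0.25 kg, lying in the guide with its underside 16 mm above the worktop. Origin: tip of the tapered nose, at the underside; x points forward (out of the nose), z up. At the start the nose is 10 to 26 mm short of the rim of the disc.
- bar_tab (a point): Centre of the rear face (the face to push) of the upright orange tab on the bar: 8 mm thick, 26 mm wide, 32 mm high, from 28 to 60 mm above the worktop. The face lies 108 mm behind the nose tip, so at x = -54 mm of lock_base when the bar is home. The bar slides easily (1 to 2 N).
- tape_roll: Bystander: roll of black tape, 61 mm across, 18 mm high, beside the fixture. Origin at the centre of its underside.
- circuit_board: Bystander: small blue circuit board 44 x 64 x 15 mm. Origin at the centre of its underside.
- rubber_stopper: Bystander: grey rubber stopper, 32 mm across, 24 mm high. Origin at the centre of its underside.
- dropper: Bystander: white bottle with a red spout, 38 mm across, 106 mm high, standing to the left of the fixture. Origin at the centre of its underside.
Not all that is in view belongs to the job. Of the things that look like the bar, the smallest one is meant.

How it is judged:
By the outcome, as a careful person would: the job done as asked, in the order asked, and still so for the second after the job is handed in, with the robot touching nothing.
It also fails if it takes over 48 s, if anything falls off the work surface, if the arm or the gripper's body presses on something with over 40 N, if the wrist force passes 120 N, or if a joint passes its speed limit or range.

ROBOT

A 7-joint arm with a two-finger parallel gripper is mounted at the origin on a cart in front of the work surface, level with it; the furniture and walls round the work are solid. World frame = base frame: x ahead of the robot, y to its left, z up, the work surface at z = 0. Lengths are in m, angles in rad, forces in N, time in s.
With the tool pointing down it reaches from about 0.4 to 0.875 m from the base axis. Payload 19.3 kg.
Tool frame: the origin (TCP) lies midway between the tips of the shut fingers; the grasp point (between the pads) lies 19 mm behind it; z points along the fingers, y is the line along which they close (so a half turn about z gives the same grasp; the last joint's range is limited). The gripper opens to 85 mm and grips with 20 to 120 N. Pads are 22 mm wide; open, the fingers measure 114 mm over their backs; the gripper's body (76 mm by 85 mm) begins 54 mm behind the grasp point. The pads swing forward as they close: fully open they stand 13 mm farther back than shut.
Start: joints at [-1.349, 0.521, -0.036, 1.599, 0.021, 1.021, -0.113], TCP at [0.18, 0.599, 0.231] pointing down, gripper open.
Joint ranges: [-2.91, 2.91], [-0.3, 2.13], [-1.5, 1.42], [0.17, 2.43], [-1.26, 4.41], [0.16, 1.93], [-2.52, 2.52]. Speed limits (rad/s): [1.89, 1.89, 2.39, 2.39, 3.01, 3.01, 3.01].

INTERFACE

Orientations are given as [roll, pitch, yaw] about the fixed x, y, z axes, in that order (R = Rz(yaw) Ry(pitch) Rx(roll)).
In Python, from workcell import bot gives the robot as it stands.
- The arm moves only by the tool move_arm, never from a script. Its argument "series" is a list of rows, each a list of 3 entries, a list of its own where there are three numbers: the shift along the tool's x, y, z in cm, then the turn, a rotation vector about the tool's x, y, z in rad, then the opening in per cent of the stroke, from 0 (shut) to 100 (fully open). A call has 1 to 20 rows; each row is the pose to reach, as a shift and turn from the pose commanded when the call began, along the tool's axes at that moment; what a row does not reach only later rows make up. A row lasts 1/12 s, in which the tool goes at most 41.7 mm and 7.16 degrees, less where a joint would pass 70% of its speed; a pose out of reach is approached as far as the arm can. A call with a gripper value outside its range is refused whole. The fingers move at their own pace and stop on an object; "squeeze" is the grip in N (left out, the last holds). Time passes only in rows, so rows that repeat a pose let the fingers close. It gives the time, the measured TCP pose, the force, the opening and the grip force at its end, in the units of the state.
- bot.observe(): the state, without advancing time (a new reading comes with each control period).
- bot.grab_frame(name): name is "scene" or "side" or "wrist"; returns (picture, depth): 420x560x3 uint8, red, green, blue; 420x560 float32, m along the optical axis (not along the pixel's ray), 0 where there is no reading.
- bot.camera_params(name): a dict with "fovy" (degrees; the focal length in pixels is half the picture's height over the tangent of half this angle, whatever the lens; pixels are square), "cx", "cy" (the principal point, pixels), "R" (3x3) and "t" (3): a world point X has camera coordinates R X + t; the wrist camera has in their place "tool_from_camera" (4x4, takes a point from camera to tool coordinates, whose origin is the TCP and whose axes are the flange's). Camera axes: x right, y down, z forward; pixel columns grow to the right and rows downward; lengths in m; the calibration is good to about 2 mm. The wrist camera is an equidistant fisheye: a pixel r from the principal point sees the ray r / f radians off the axis. A picture is of the moment at which its call begins: read the wrist's pose just before it. camera_params takes no time and is no camera call.
- bot.job_done(): hands the job in; it is judged then, once.
Trained networks look in the newest picture that a camera, given by its name, has taken for a name from the list of things; names that differ only in an ending like _2 or _b are one class to them, and where a whole thing is asked for, a point or a joint stands for the part that bears it (a point fixed in the world has none). Each returns a list of dicts, best first, with "conf" (0 to 1); they miss things now and then, are a little off and sometimes report something else, mostly with a low value. They report only what shows in the picture. A call takes as long as a camera call. They do not tell look-alikes from the thing itself.
- bot.find_in(camera, thing): "bbox" ([left, top, right, bottom] in pixels, round what is visible of it).
- bot.trace(camera, thing): "mask" (420x560 bool, what is visible of it) and "bbox" ([left, top, right, bottom] in pixels, round what is visible of it).
The state is a dict: "clock": time; "qpos": joint angles; "qd": joint speeds; "joint_efforts": joint torques, N m; "position": TCP position; "tool_rot": TCP orientation; "force": force on the tool from outside, world axes, zero at the start; "moment": the same for the moment, N m; "grip_width": finger opening in m; "finger_force": force on a finger pad.
Only numpy, scipy, OpenCV 4.12 (cv2) and the standard library are available. Lean on these libraries where they do the work, as an engineer would, in place of code of your own. Each camera call takes 0.05 s, during which the arm holds its last target. There are 200 camera calls.

## Working session

There is one attempt and no reset: what is moved stays moved. The work goes in short steps, Python scripts to look and compute and a tool call to move; the robot and the scene stay as the last step left them, time stands still between calls to the robot, and variables do not carry over. Pictures are saved under pics/ and viewed, at most 10 in all, crops included, and the job is handed in when it is done.

Besides the shell and the picture viewer there is one more tool, called after "Emit:" as name(argument=value, ...), one argument or row to a line, values as JSON. move_arm: Moves the arm, as the interface text tells. Its arguments: {"type":"object","properties":{"series":{"type":"array"},"squeeze":{"type":"number"}},"required":["series"]}

```bash
mkdir -p pics
cat > h.py <<'E'
import numpy as np, cv2
from workcell import bot
def snap(cam,fn=None):
    p,d=bot.grab_frame(cam)
    if fn: cv2.imwrite('pics/'+fn,p[:,:,::-1])
    return p,d
def world(cam,d,mask):
    c=bot.camera_params(cam); f=210/np.tan(np.radians(c['fovy'])/2)
    v,u=np.nonzero(mask&(d>0)); z=d[v,u]
    X=np.c_[(u-c['cx'])/f*z,(v-c['cy'])/f*z,z]
    return (X-np.array(c['t']))@np.array(c['R'])
E
python3 - <<'E'
from h import *
s=bot.observe();print(s['position'],s['tool_rot'],s['clock'])
for cam in('scene','side'):
    p,d=snap(cam,cam+'0.png')
    for t in('lock_base','disc','red_pin','black_pin','bar','bar_tab','keeper','tape_roll','circuit_board','rubber_stopper','dropper'):
        try:r=bot.trace(cam,t)
        except Exception as e: print(t,e);continue
        for q in r[:3]:
            if q['conf']<.3: continue
            W=world(cam,d,q['mask'])
            print(cam,t,round(q['conf'],2),np.round(q['bbox']),np.median(W,0).round(3) if len(W) else '',np.percentile(W,98,axis=0).round(3) if len(W) else '')
E
```

```text
[0.17973985 0.59825263 0.23074625] [-3.14049511e+00  7.85784237e-05  2.84977672e+00] 0.0
scene lock_base 0.75 [212. 215. 336. 271.] [0.523 0.332 0.019] [0.614 0.381 0.054]
scene disc 0.77 [283. 210. 315. 244.] [0.554 0.336 0.029] [0.584 0.378 0.058]
scene red_pin 0.8 [285. 213. 317. 243.] [0.553 0.337 0.028] [0.585 0.377 0.058]
scene red_pin 0.52 [230. 240. 280. 265.] [0.425 0.325 0.027] [0.5   0.367 0.059]
scene black_pin 0.85 [281. 212. 316. 247.] [0.554 0.337 0.029] [0.585 0.379 0.058]
scene black_pin 0.58 [226. 240. 280. 265.] [0.424 0.326 0.027] [0.503 0.382 0.059]
scene bar 0.97 [227. 240. 283. 266.] [0.422 0.325 0.027] [0.502 0.341 0.059]
scene bar 0.85 [271. 168. 338. 200.] [0.674 0.516 0.013] [0.731 0.529 0.056]
scene bar 0.63 [135. 177. 188. 214.] [0.305 0.637 0.013] [0.365 0.731 0.055]
scene bar_tab 0.77 [272. 168. 334. 203.] [0.675 0.517 0.013] [0.734 0.545 0.056]
scene bar_tab 0.61 [227. 236. 284. 263.] [0.421 0.325 0.027] [0.5   0.342 0.059]
scene keeper 0.67 [209. 217. 338. 272.] [0.524 0.332 0.019] [0.614 0.381 0.052]
scene tape_roll 0.93 [201. 228. 229. 248.] [0.394 
[... 963 characters left out ...]
24.] [0.421 0.331 0.028] [0.502 0.345 0.061]
side bar_tab 0.79 [354. 290. 423. 362.] [0.304 0.64  0.016] [0.362 0.682 0.058]
side bar_tab 0.75 [177. 250. 254. 285.] [0.665 0.526 0.015] [0.729 0.536 0.058]
side keeper 0.78 [244. 213. 347. 240.] [0.512 0.358 0.011] [0.608 0.399 0.043]
side tape_roll 0.65 [327. 239. 353. 263.] [0.392 0.439 0.017] [0.418 0.461 0.02 ]
side tape_roll 0.44 [273. 250. 292. 265.] [0.516 0.473 0.023] [0.529 0.481 0.026]
side circuit_board 0.66 [259. 187. 284. 201.] [0.556 0.222 0.005] [0.585 0.255 0.013]
side rubber_stopper 0.71 [273. 248. 292. 266.] [0.516 0.474 0.023] [0.529 0.481 0.026]
side dropper 0.59 [308. 236. 327. 281.] [0.441 0.511 0.049] [0.458 0.519 0.097]
```

Run:
```python
from h import *
a=cv2.imread('pics/scene0.png')[160:300,130:370];b=cv2.imread('pics/side0.png')[180:300,170:430]
a=cv2.resize(a,(514,300));b=cv2.resize(b,(650,300))
cv2.imwrite('pics/c0.png',np.vstack([np.pad(a,((0,0),(0,136),(0,0))),b]))
# fixture axis: bar mask + base direction
p,d=snap('scene')
for q in bot.trace('scene','bar')[:3]:
    W=world('scene',d,q['mask']); n=W[:,:2]-W[:,:2].mean(0); u=np.linalg.svd(n,full_matrices=False)[2][0]
    print(q['bbox'],u,np.ptp(n@u), np.degrees(np.arctan2(u[1],u[0])))
from scipy.spatial.transform import Rotation as R
s=bot.observe();Rt=R.from_euler('xyz',s['tool_rot']).as_matrix();print(Rt.round(3))
print(Rt.T@(np.array([.50,.345,.28])-s['position']))
```

```text
[273.9, 168.1, 336.9, 199.5] [-0.99844254  0.05578976] 0.1693003301826293 176.801821439715
[226.9, 242.1, 279.8, 262.8] [-0.98117155 -0.19313826] 0.12388815712765612 -168.86401380788965
[133.3, 178.8, 185.0, 213.9] [ 0.57490426 -0.81822068] 0.18677970989905537 -54.90707200386619
[[-0.958  0.288 -0.   ]
 [ 0.288  0.958 -0.   ]
 [ 0.    -0.    -1.   ]]
[-0.37962171 -0.15070358 -0.04872791]
```

View pics/c0.png

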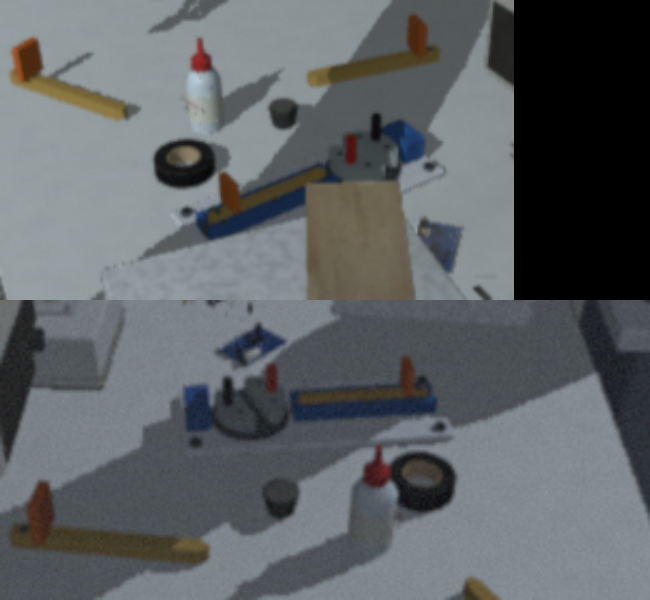

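The scene and side pictures show the fixture with the bar in its guide (tab at the left, keeper at world +x), and two larger decoys lying free. A wooden/stone block occludes the near side, so I check the heights there and look from above.

Run:
```python
from h import *
H=np.zeros((16,16))
for cam in('scene','side'):
    p,d=snap(cam); W=world(cam,d,d>0)
    for x,y,z in W:
        i=int((x-.2)//.04);j=int((y+.02)//.04)
        if 0<=i<16 and 0<=j<16: H[i,j]=max(H[i,j],z)
print('rows x .2.. cols y -.02..');print((H*100).round().astype(int))
```

```text
rows x .2.. cols y -.02..
[[ 0  0  0  0  0  0  0  0  0  0  0  0  0  0 53 54]
 [14 14 14 14 14  0  0  0  0  0  0  0  0  0  0 54]
 [14 14 14 14 14  0  0  0  0  0  0  0  0  0  0  2]
 [15 15 14 14 14  0  0  0  0  1  0  0  0  0  2  2]
 [15 15 15 15 15  0  0  1  6  1  2  2  2  0  2  0]
 [15 15 15 15 15 15  0  1  6  3  2  2  9 11  0  0]
 [14 14 15 15 15  0  0  1  3  3  1  0 10 11  0  0]
 [ 0  0  0  0 15  0  0  1  3  3  1  3  3  0  0  0]
 [ 0  0  0  0  0  2  1  1  6  6  3  2  3  0  0  0]
 [ 0  1  1  1  1  1  1  1  4  6  3  0  0  2  0  0]
 [23  2  1  1  1  0  0  0  3  4  1  0  0  2  0  0]
 [23  2  1  1  1  0  0  0  0  0  0  0  0  2  0  0]
 [23  1  1  1  4  6  6  6  7  0  0  0  5  6  0  0]
 [44 44 37 32 27 21 16  7  7  0 11 16  0  2  0  0]
 [44 44 37 32 27 21 16 16 16 17 16 17 16  0  0  0]
 [23  0  0  0  4  6  6 16 17 17 16 16 16  0  0  0]]
```

Emit:
move_arm(
  series=[
    [[-3, -1.2, -1], [0, 0, 0], 0],
    [[-6.5, -2.5, -3], [0, 0, 0], 0],
    [[-10, -4, -5], [0, 0, 0], 0],
    [[-13.5, -5.5, -5], [0, 0, 0], 0],
    [[-17, -7, -5], [0, 0, 0], 0],
    [[-20.5, -8.5, -5], [0, 0, 0], 0],
    [[-24, -10, -5], [0, 0, 0], 0],
    [[-27.5, -11.5, -5], [0, 0, 0], 0],
    [[-31, -13, -5], [0, 0, 0], 0],
    [[-34, -14, -5], [0, 0, 0], 0],
    [[-38, -15, -5], [0, 0, 0], 0],
    [[-38, -15, -5], [0, 0, 0], 0],
  ],
)

```text
clock: 2.4
position: [0.5067, 0.3397, 0.2813]
tool_rot: [-3.14, 0.003, 2.842]
force: [0.8, -1.3, -0.1]
grip_width: 0.0002
finger_force: 0.0
```

```bash
cat >> h.py <<'E'
from scipy.spatial.transform import Rotation as Ro
def wrist(fn=None):
    s=bot.observe(); p,d=snap('wrist',fn)
    c=bot.camera_params('wrist'); f=210/np.tan(np.radians(c['fovy'])/2)
    v,u=np.mgrid[:420,:560].astype(float); x=u-c['cx'];y=v-c['cy'];r=np.hypot(x,y)+1e-9;th=r/f
    k=np.tan(np.minimum(th,1.4))/r
    X=np.stack([x*k*d,y*k*d,d,np.ones_like(d)],-1)@np.array(c['tool_from_camera']).T
    W=X[...,:3]@Ro.from_euler('xyz',s['tool_rot']).as_matrix().T+s['position']
    W[(d<=0)|(th>1.4)]=np.nan
    return p,d,W,s
E
python3 - <<'E'
from h import *
p,d,W,s=wrist('w0.png')
np.savez('w0.npz',p=p,d=d,W=W)
for t in('disc','red_pin','black_pin','bar','bar_tab','lock_base','keeper'):
    for q in bot.trace('wrist',t)[:2]:
        M=W[q['mask']];print(t,round(q['conf'],2),np.round(q['bbox']),np.nanmedian(M,0).round(4))
E
```

```text
disc 0.93 [274. 174. 330. 232.] [0.5501 0.3496 0.03  ]
red_pin 0.89 [275. 177. 328. 228.] [0.55   0.3503 0.03  ]
black_pin 0.64 [273. 175. 330. 230.] [0.5501 0.3497 0.03  ]
bar 0.79 [421. 175. 461. 285.] [0.6658 0.5204 0.0158]
bar 0.71 [401.   0. 433.  30.] [0.3506 0.5685 0.0152]
bar_tab 0.87 [233.  81. 291. 171.] [0.4336 0.33   0.0279]
bar_tab 0.83 [421. 174. 460. 286.] [0.666  0.5206 0.0157]
lock_base 0.65 [203.  54. 351. 253.] [0.4915 0.3422 0.0086]
keeper 0.68 [206.  56. 353. 252.] [0.4903 0.342  0.0087]
```

View pics/w0.png

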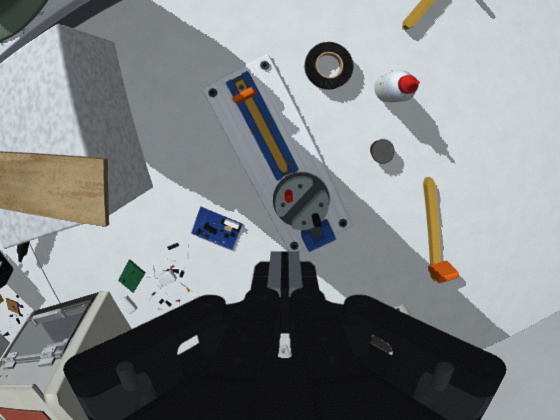

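```bash
cat >> h.py <<'E'
def fit(p,W,C=np.array([.551,.348])):
    hsv=cv2.cvtColor(p,cv2.COLOR_RGB2HSV); Z=W[...,2]; XY=W[...,:2]; r=np.hypot(*(XY-C).transpose(2,0,1))
    blue=(hsv[...,0]>100)&(hsv[...,0]<130)&(hsv[...,1]>120)
    red=((hsv[...,0]<6)|(hsv[...,0]>174))&(hsv[...,1]>130); org=(hsv[...,0]>=6)&(hsv[...,0]<16)&(hsv[...,1]>150)
    o={}
    o['disc']=cv2.minEnclosingCircle(XY[(r<.045)&(abs(Z-.03)<.004)&~blue].astype(np.float32))
    top=(r<.04)&(Z>.056)&(Z<.066)
    o['redtop']=XY[top&red].mean(0),(top&red).sum()
    o['blacktop']=XY[top&~red].mean(0),(top&~red).sum()
    g=blue&(abs(Z-.024)<.003)&(r<.2)&(r>.03); o['guide']=cv2.minAreaRect((XY[g]*1000).astype(np.float32))
    k=blue&(abs(Z-.034)<.004)&(r<.08); o['keeper']=XY[k].mean(0),k.sum()
    t=org&(Z>.055)&(Z<.068)&(r<.2); o['tab']=cv2.minAreaRect((XY[t]*1000).astype(np.float32))
    br=(hsv[...,0]>16)&(hsv[...,0]<30)&(abs(Z-.028)<.004)&(r<.2); o['bar']=cv2.minAreaRect((XY[br]*1000).astype(np.float32))
    return o
E
python3 - <<'E'
from h import *
z=np.load('w0.npz')
for k,v in fit(z['p'],z['W']).items(): print(k,v)
E
```

```text
disc ((0.5561338663101196, 0.349933922290802), 0.039064303040504456)
redtop (array([0.53107119, 0.33675805]), np.int64(54))
blacktop (array([0.56834346, 0.35942138]), np.int64(59))
guide ((490.1280517578125, 339.58758544921875), (233.44142150878906, 37.01195526123047), 9.03489875793457)
keeper (array([0.6010385 , 0.35666808]), np.int64(373))
tab ((402.4847717285156, 323.5853271484375), (8.412720680236816, 24.534832000732422), 9.684436798095703)
bar ((457.09051513671875, 390.3182373046875), (180.01622009277344, 116.61315155029297), 76.28539276123047)
```

The wrist view shows the disc at px (301,200), the red pin (289,196), the black pin (317,219) and the tab (243,97). The fixture's yaw is about 9.5°, the axis about (0.550, 0.348), and the disc about 112°. I will push the red pin +68° in a straight line, with the tool's −x side.

Emit:
move_arm(
  series=[
    [[0.2, 0.2, 3], [0, 0, 0.07], 0],
    [[0.5, 0.5, 7], [0, 0, 0.129], 0],
    [[0.5, 0.5, 11], [0, 0, 0.129], 0],
    [[0.5, 0.5, 15], [0, 0, 0.129], 0],
    [[0.5, 0.5, 19], [0, 0, 0.129], 0],
    [[0.5, 0.5, 22], [0, 0, 0.129], 0],
    [[0.5, 0.5, 23.6], [0, 0, 0.129], 0],
    [[0.5, 0.5, 23.6], [0, 0, 0.129], 0],
    [[0.5, 0.5, 23.6], [0, 0, 0.129], 0],
  ],
)

```text
clock: 3.55
position: [0.4968, 0.3521, 0.0453]
tool_rot: [-3.141, -0.0, 2.721]
force: [-0.8, -0.6, 1.0]
grip_width: 0.0003
finger_force: 0.0
```

Run:
```python
from h import *
p,d,W,s=wrist('w1.png'); print(s['position'],s['tool_rot'],s['force'])
```

```text
[0.49683026 0.35207711 0.04526369] [-3.14076040e+00 -4.52908838e-04  2.72146131e+00] [-0.79888593 -0.55563784  0.96087433]
```

View pics/w1.png

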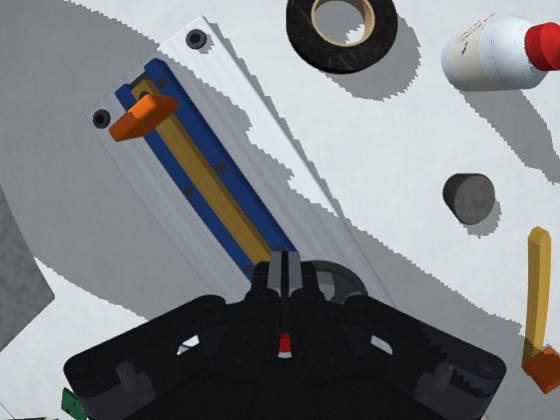

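The fingertips stand behind the red pin (px 284,345), in line with the push direction. Pushing.

Emit:
move_arm(
  series=[
    [[-0.7, -0.2, 0], [0, 0, 0], 0],
    [[-1.4, -0.2, 0], [0, 0, 0], 0],
    [[-1.9, -0.2, 0], [0, 0, 0], 0],
    [[-2.3, -0.2, 0], [0, 0, 0], 0],
    [[-2.7, -0.2, 0], [0, 0, 0], 0],
    [[-3.1, -0.2, 0], [0, 0, 0], 0],
    [[-3.5, -0.2, 0], [0, 0, 0], 0],
    [[-3.9, -0.2, 0], [0, 0, 0], 0],
    [[-4.2, -0.2, 0], [0, 0, 0], 0],
    [[-4.4, -0.2, 0], [0, 0, 0], 0],
    [[-4.6, -0.2, 0], [0, 0, 0], 0],
    [[-4.6, -0.2, 0], [0, 0, 0], 0],
    [[-4.6, -0.2, 0], [0, 0, 0], 0],
  ],
)

```text
clock: 4.68
position: [0.5388, 0.3312, 0.0455]
tool_rot: [3.141, 0.001, 2.721]
force: [0.1, -0.3, 0.3]
grip_width: -0.0001
finger_force: 0.0
```

Emit:
move_arm(
  series=[
    [[1, 0, 0], [0, 0, 0], 0],
    [[2, 0, -1], [0, 0, 0], 0],
    [[2, 0, -4], [0, 0, 0], 0],
    [[2, 0, -8], [0, 0, 0], 0],
    [[3, 0, -12], [0, 0, 0], 0],
    [[4, 0, -16], [0, 0, 0], 0],
    [[4, 0, -16], [0, 0, 0], 0],
    [[4, 0, -16], [0, 0, 0], 0],
    [[4, 0, -16], [0, 0, 0], 0],
  ],
)

```text
clock: 5.43
position: [0.501, 0.348, 0.2058]
tool_rot: [3.141, 0.0, 2.722]
force: [-0.5, 0.1, -0.4]
grip_width: -0.0001
finger_force: 0.0
```

Run:
```python
from h import *
p,d,W,s=wrist('w2.png'); print(s['position'],s['tool_rot'],s['clock'])
o=fit(p,W,np.array([.5497,.3481]))
for k,v in o.items(): print(k,v)
b=o['redtop'][0]-o['blacktop'][0]; print((o['redtop'][0]+o['blacktop'][0])/2,np.degrees(np.arctan2(b[1],b[0])))
```

```text
[0.50101051 0.34796424 0.20582222] [3.14104126e+00 9.25366717e-05 2.72170636e+00] 5.4333
disc ((0.5512580871582031, 0.3486350476741791), 0.034221991896629333)
redtop (array([0.55077029, 0.32680054]), np.int64(36))
blacktop (array([0.54824869, 0.37094416]), np.int64(78))
guide ((489.73712158203125, 338.4642028808594), (233.6436309814453, 35.23040771484375), 10.68599796295166)
keeper (array([0.60118347, 0.35947961]), np.int64(471))
tab ((402.7196350097656, 323.94952392578125), (8.261595726013184, 25.25107192993164), 10.518769264221191)
bar ((430.5313415527344, 407.80615234375), (124.93724060058594, 167.53733825683594), 9.512296676635742)
[0.54950949 0.34887235] -86.73065936081352
```

View pics/w2.png

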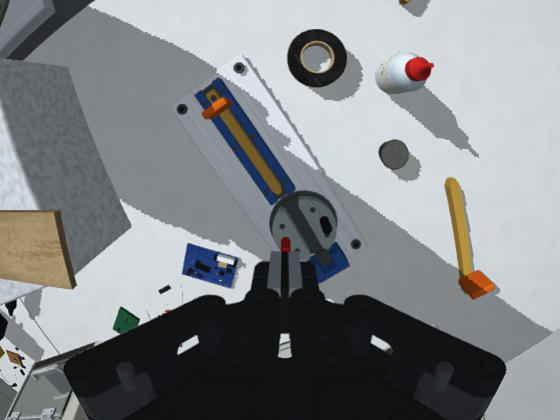

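The slot is nearly in line with the bar: it runs (287,200)–(325,262), with the red pin at (286,244). I'll measure slot and fixture directions more exactly.

```bash
cat >> h.py <<'E'
def ang(P):
    P=P-P.mean(0);u=np.linalg.svd(P,full_matrices=False)[2][0];return np.degrees(np.arctan2(u[1],u[0]))%180
def slot(p,W,C):
    Z=W[...,2];XY=W[...,:2];r=np.hypot(*(XY-C).transpose(2,0,1))
    s=(r<.031)&(Z<.0245)&(Z>.005)
    hsv=cv2.cvtColor(p,cv2.COLOR_RGB2HSV)
    br=(hsv[...,0]>14)&(hsv[...,0]<30)&(hsv[...,1]>110)&(abs(Z-.028)<.005)&(XY[...,1]<.37)&(r<.2)
    for m in(s,br):
        P=XY[m];print(m.sum(),P.mean(0).round(4),ang(P).round(1),P[np.argmax(P[:,0])].round(4),P[np.argmin(P[:,0])].round(4))
    # offset of the disc centre from bar line
E
python3 - <<'E'
from h import *
p,d,W,s=wrist(); C=np.array([.5497,.3485])
slot(p,W,C)
Z=W[...,2]
a=cv2.resize(p[185:285,255:365,::-1],None,fx=5,fy=5,interpolation=cv2.INTER_CUBIC);cv2.imwrite('pics/c2.png',a)
# pin shafts: points between z .036 and .062
r=np.hypot(*(W[...,:2]-C).transpose(2,0,1))
hsv=cv2.cvtColor(p,cv2.COLOR_RGB2HSV);m=(r<.04)&(Z>.04)&(Z<.07);red=hsv[...,1]>130
for q in(m&red,m&~red):print(q.sum(),W[q].mean(0),W[q].min(0),W[q].max(0))
E
```

```text
748 [0.5479 0.3469] 5.6 [0.5804 0.3482] [0.5188 0.3508]
1106 [0.4488 0.3317] 9.6 [0.5051 0.3387] [0.3814 0.3247]
91 [0.55039884 0.32718066 0.05190071] [0.54866652 0.32158374 0.04006122] [0.55345329 0.33054667 0.06083444]
139 [0.54713312 0.36975172 0.05412429] [0.54396536 0.32113811 0.04042377] [0.55327874 0.3765844  0.06092612]
```

View pics/c2.png

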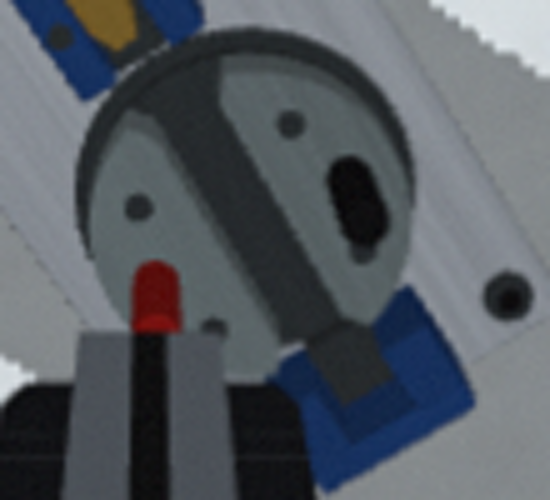

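The slot is about 5° short (closeup: slot slightly less steep than the guide). I'll push about 1.7 mm further.

Emit:
move_arm(
  series=[
    [[-1, 0, 4], [0, 0, 0], 0],
    [[-2, 0, 8], [0, 0, 0], 0],
    [[-2, 0, 12], [0, 0, 0], 0],
    [[-2, 0, 15], [0, 0, 0], 0],
    [[-2, 0, 16], [0, 0, 0], 0],
    [[-2.5, 0, 16], [0, 0, 0], 0],
    [[-3.2, 0, 16], [0, 0, 0], 0],
    [[-3.7, 0, 16], [0, 0, 0], 0],
    [[-4, 0, 16], [0, 0, 0], 0],
    [[-4.1, 0, 16], [0, 0, 0], 0],
    [[-4.17, 0, 16], [0, 0, 0], 0],
    [[-4.17, 0, 16], [0, 0, 0], 0],
    [[-4.17, 0, 16], [0, 0, 0], 0],
    [[-3.2, 0, 16], [0, 0, 0], 0],
    [[-2, 0, 14], [0, 0, 0], 0],
    [[-1, 0, 10], [0, 0, 0], 0],
    [[0, 0, 6], [0, 0, 0], 0],
    [[0, 0, 0], [0, 0, 0], 0],
    [[0, 0, 0], [0, 0, 0], 0],
    [[0, 0, 0], [0, 0, 0], 0],
  ],
)

```text
clock: 7.2
position: [0.5027, 0.349, 0.2102]
tool_rot: [3.135, 0.003, 2.721]
force: [0.4, 0.8, -0.2]
grip_width: 0.0001
finger_force: 0.0
```

Run:
```python
from h import *
p,d,W,s=wrist(); C=np.array([.5497,.3485]);print(s['position'])
slot(p,W,C);o=fit(p,W,C);b=o['redtop'][0]-o['blacktop'][0];print(np.degrees(np.arctan2(b[1],b[0])),o['tab'])
a=cv2.resize(p[70:285,190:365,::-1],None,fx=2.75,fy=2.75,interpolation=cv2.INTER_CUBIC);cv2.imwrite('pics/c3.png',a)
```

```text
[0.50267461 0.34904957 0.210232  ]
728 [0.5482 0.3464] 9.5 [0.5806 0.3498] [0.5188 0.3498]
1075 [0.4487 0.3316] 9.5 [0.5052 0.3398] [0.3811 0.3235]
-81.46274381390855 ((402.60650634765625, 323.8626708984375), (8.299866676330566, 24.97075080871582), 11.241260528564453)
```

View pics/c3.png

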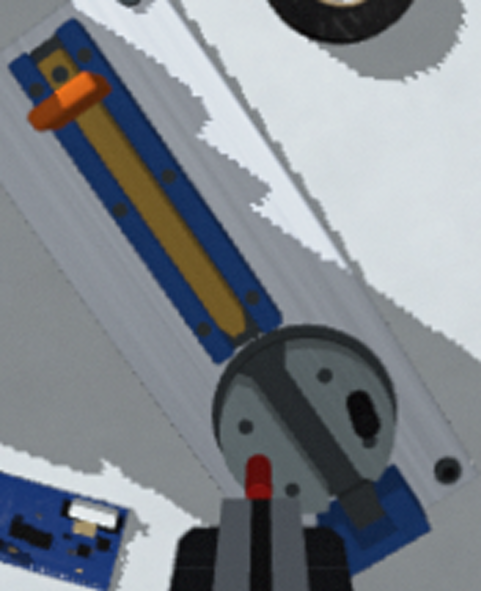

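The slot now reads 9.5° against the bar's 9.5°: aligned. Next I go behind the orange tab.

Emit:
move_arm(
  series=[
    [[2.5, -1.8, 0], [0, 0, -0.12], 0],
    [[5, -3.6, 0], [0, 0, -0.24], 0],
    [[7.5, -5.4, 0], [0, 0, -0.36], 0],
    [[10, -7.2, 0], [0, 0, -0.48], 0],
    [[11, -8.1, 1], [0, 0, -0.59], 0],
    [[11, -8.1, 4], [0, 0, -0.59], 0],
    [[11, -8.1, 8], [0, 0, -0.59], 0],
    [[11, -8.1, 12], [0, 0, -0.59], 0],
    [[11, -8.1, 12], [0, 0, -0.59], 0],
    [[11, -8.1, 12], [0, 0, -0.59], 0],
  ],
)

```text
clock: 8.08
position: [0.3669, 0.3175, 0.084]
tool_rot: [-3.139, -0.004, -2.972]
force: [0.3, 0.6, 0.0]
grip_width: -0.0001
finger_force: 0.0
```

Run:
```python
from h import *
p,d,W,s=wrist('w4.png'); print(s['position'],s['tool_rot'],s['force'],s['qpos'])
```

```text
[0.36694505 0.31747654 0.08404797] [-3.13855151 -0.00422304 -2.97200793] [0.2829396  0.6283866  0.01213328] [-0.7838273   0.53703732 -0.06746992  2.07308764  0.06679748  0.53865213
  0.8410249 ]
```

View pics/w4.png

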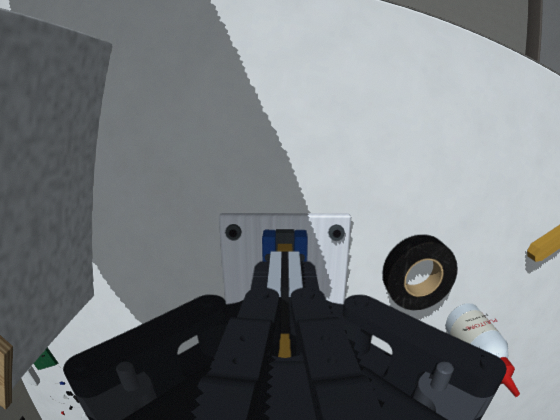

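The tool is centred on the bar line (px 285, guide end at 235), clear of the tape. Lower and push.

Emit:
move_arm(
  series=[
    [[0, 0, 2.5], [0, 0, 0], 0],
    [[0, 0, 4.2], [0, 0, 0], 0],
    [[0, 0, 4.2], [0, 0, 0], 0],
    [[-1, 0, 4.2], [0, 0, 0], 0],
    [[-1.7, 0, 4.2], [0, 0, 0], 0],
    [[-2.2, 0, 4.2], [0, 0, 0], 0],
    [[-2.8, 0, 4.2], [0, 0, 0], 0],
    [[-3.4, 0, 4.2], [0, 0, 0], 0],
    [[-4, 0, 4.2], [0, 0, 0], 0],
    [[-4.6, 0, 4.2], [0, 0, 0], 0],
    [[-5.2, 0, 4.2], [0, 0, 0], 0],
    [[-5.8, 0, 4.2], [0, 0, 0], 0],
    [[-6.4, 0, 4.2], [0, 0, 0], 0],
    [[-7, 0, 4.2], [0, 0, 0], 0],
    [[-7.6, 0, 4.2], [0, 0, 0], 0],
    [[-8.2, 0, 4.2], [0, 0, 0], 0],
    [[-8.8, 0, 4.2], [0, 0, 0], 0],
    [[-9.4, 0, 4.2], [0, 0, 0], 0],
    [[-10, 0, 4.2], [0, 0, 0], 0],
    [[-10, 0, 4.2], [0, 0, 0], 0],
  ],
)

```text
clock: 9.8
position: [0.4685, 0.3355, 0.0433]
tool_rot: [3.141, 0.001, -2.973]
force: [-0.7, -1.2, -0.3]
grip_width: -0.0002
finger_force: 0.0
```

Emit:
move_arm(
  series=[
    [[-0.4, 0, 0], [0, 0, 0], 0],
    [[-0.8, 0, 0], [0, 0, 0], 0],
    [[-1.1, 0, 0], [0, 0, 0], 0],
    [[-1.4, 0, 0], [0, 0, 0], 0],
    [[-1.5, 0, 0], [0, 0, 0], 0],
    [[-1.6, 0, 0], [0, 0, 0], 0],
    [[-1.7, 0, 0], [0, 0, 0], 0],
    [[-1.8, 0, 0], [0, 0, 0], 0],
    [[-1.85, 0, 0], [0, 0, 0], 0],
    [[-1.9, 0, 0], [0, 0, 0], 0],
    [[-1.9, 0, 0], [0, 0, 0], 0],
  ],
)

```text
clock: 10.72
position: [0.4858, 0.3386, 0.0433]
tool_rot: [-3.142, 0.0, -2.972]
force: [-0.2, 0.8, -0.3]
grip_width: 0.0001
finger_force: 0.3
```

Emit:
move_arm(
  series=[
    [[-0.1, 0, 0], [0, 0, 0], 0],
    [[-0.15, 0, 0], [0, 0, 0], 0],
    [[-0.2, 0, 0], [0, 0, 0], 0],
    [[-0.25, 0, 0], [0, 0, 0], 0],
    [[-0.25, 0, 0], [0, 0, 0], 0],
  ],
)

```text
clock: 11.13
position: [0.4874, 0.3389, 0.0433]
tool_rot: [-3.141, -0.001, -2.972]
force: [-6.6, -1.0, 3.1]
grip_width: 0.0001
finger_force: 3.4
```

Emit:
move_arm(
  series=[
    [[-0.05, 0, 0], [0, 0, 0], 0],
    [[-0.1, 0, 0], [0, 0, 0], 0],
    [[-0.15, 0, 0], [0, 0, 0], 0],
    [[-0.15, 0, 0], [0, 0, 0], 0],
  ],
)

```text
clock: 11.47
position: [0.4875, 0.339, 0.0432]
tool_rot: [-3.141, -0.004, -2.972]
force: [-15.6, -2.4, 11.4]
grip_width: 0.0002
finger_force: 8.0
```

The position held at 0.4875 while the force rose to 15.6 N, so the bar is against a hard stop. Backing off and checking.

Emit:
move_arm(
  series=[
    [[0.4, 0, 0], [0, 0, 0], 0],
    [[1.5, 0, 0], [0, 0, 0], 0],
    [[3, 0, -2], [0, 0, 0], 0],
    [[4, 0, -6], [0, 0, 0], 0],
    [[4, 0, -10], [0, 0, 0], 0],
    [[4, 0, -14], [0, 0, 0], 0],
    [[4, 0, -16], [0, 0, 0], 0],
    [[4, 0, -16], [0, 0, 0], 0],
    [[4, 0, -16], [0, 0, 0], 0],
  ],
)

```text
clock: 12.22
position: [0.4509, 0.3328, 0.2045]
tool_rot: [3.14, 0.003, -2.973]
force: [-0.4, -0.3, -1.0]
grip_width: -0.0001
finger_force: 0.0
```

Run:
```python
from h import *
p,d=snap('scene'); q,e=snap('side'); w,dd,W,s=wrist()
o=fit(w,W,np.array([.5497,.3485]))
t=np.array(o['tab'][0])/1000; print(o['tab'],(t-[.5497,.3485])@[.9857,.1685],o['keeper'])
for c,n,dep in(('scene','bar',d),('scene','tape_roll',d),('scene','circuit_board',d),('scene','rubber_stopper',d),('scene','dropper',d)):
    for r in bot.trace(c,n)[:2]: print(n,r['bbox'],np.median(world(c,dep,r['mask']),0).round(3))
a=cv2.resize(q[195:250,235:360,::-1],(700,300),interpolation=cv2.INTER_CUBIC)
b=cv2.resize(w[100:330,180:400,::-1],(287,300));c=cv2.resize(p[195:285,190:350,::-1],(413,300),interpolation=cv2.INTER_CUBIC)
cv2.imwrite('pics/c5.png',np.vstack([a,np.hstack([b,c])]))
```

```text
((500.8988952636719, 339.5676574707031), (5.690060138702393, 25.02364158630371), 9.703130722045898) -0.04960834865478507 (array([nan, nan]), np.int64(0))
bar [133.9, 178.9, 187.4, 213.7] [0.304 0.633 0.013]
bar [270.8, 224.1, 315.4, 246.0] [0.504 0.338 0.028]
tape_roll [202.4, 221.9, 229.1, 246.8] [0.394 0.422 0.015]
circuit_board [317.5, 259.8, 345.8, 288.4] [0.567 0.227 0.003]
rubber_stopper [257.6, 205.9, 271.1, 219.3] [0.518 0.459 0.02 ]
dropper [218.3, 177.4, 233.7, 225.5] [0.438 0.487 0.044]h.py:29: RuntimeWarning: Mean of empty slice.
  o['redtop']=XY[top&red].mean(0),(top&red).sum()
  ret = um.true_divide(
h.py:30: RuntimeWarning: Mean of empty slice.
  o['blacktop']=XY[top&~red].mean(0),(top&~red).sum()
h.py:32: RuntimeWarning: Mean of empty slice.
  k=blue&(abs(Z-.034)<.004)&(r<.08); o['keeper']=XY[k].mean(0),k.sum()
```

View pics/c5.png

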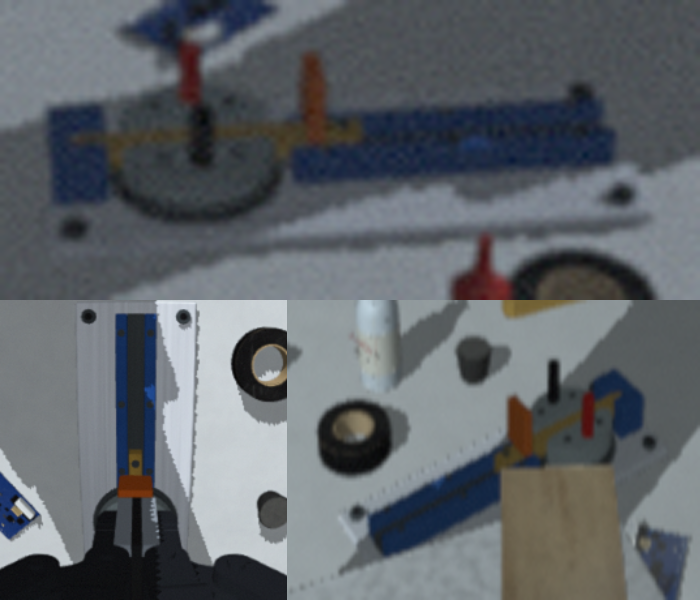

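The bar lies through the disc into the keeper: the tab centre is at −49.6 mm (−50 when home). The bystanders have not moved.

```bash
python3 -c "
from workcell import bot
print(bot.job_done())"
```

```text
the job is handed in; nothing more can be done
None
```

The spindle is locked and the job is handed in: I lined up the slot by pushing the red pin, then pushed the bar by its tab until it stopped hard in the keeper, with the tab centre measured at -49.6 mm (-50 is home) and the surrounding objects where they were.

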